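Hang the sweets scoop away in the counter cabinet

TASK

The caramel scoop was left lying on the lid of the caramel bin: put it away in the cabinet, without the scoop or the robot ever touching the cabinet's grey metal front frame. Slide the clear panel aside to uncover the bay with the hook, reach the scoop in through that opening and hang it by its eye on the hook so that it hangs freely with the handle up, then let go and slide the panel fully shut over it. Leave the goods on the counter where they are.

Things in the scene. Friction and masses are not known exactly. Their poses are not given: they have to be found in the camera images.
- scoop_grip (a point): Middle of the scoop's blue plastic handle: a straight bar 69 mm long (x -25 to +44 mm from this point), 15 mm wide (y) and 12 mm thick, its centre line 30 mm above the bin lid that the scoop lies on. Axes: x along the handle to the hanging eye, z up out of the scoop's mouth.
- scoop_eye (a point): Centre of the wire eye at the end of the scoop's handle, 60 mm from scoop_grip along x and at the same height: a ring of 5.5 mm wire, 25 mm clear inside, 36 mm outside, lying in the scoop's flat (x-y) plane. Same axes as scoop_grip.
- cabinet: White cabinet fixed on the counter, 290 mm wide (y -142 to +148), 295 mm high, 88 mm deep. Origin on the counter under its middle; front towards its own -x, y to the left seen from the robot, z up. Right bay: opening y -128 to +8, z 30 to 272 mm; empty but for the hook; back wall at x +32, floor at z 22 mm. Left bay (y 22 to 128 mm): two jars.
- frame: The cabinet's grey metal front frame, not to be touched; origin and axes as the cabinet. Front face at x -50 mm, 10 mm deep; along its top edge (z 284 to 295 mm) and bottom edge (z 4 to 18 mm) a track for the panel stands out to x -64 mm.
- hook: The dark steel hook in the right bay, same origin and axes as the cabinet: 7 mm wire that comes straight out of the back wall at y -63 mm, z 205 mm to the bend, and from there rises towards the opening at 45 degrees (along -x and +z) to a ball tip 10 mm thick.
- hook_bend (a point): The hook's bend, on the centre line of the wire: 62 mm behind the frame's front face. Axes as the cabinet.
- hook_tip (a point): Centre of the hook's ball tip, 26 mm nearer the opening and 26 mm higher than the bend; 36 mm behind the frame's front face. A ring slid over it along the slanted wire is kept by the slope. Axes as the cabinet.
- panel (a joint): Slide of the clear acrylic panel (146 mm wide, dark strips down its edges) across the cabinet's front, in m: 0 = fully shut over the right bay, 0.135 = slid fully to the left (cabinet +y), leaving the right bay clear from y -128 to +2 mm. About 1.5 N of friction; it stays where it is left.
- panel_pull (a point): Point on the panel's black vertical bar pull, on its centre line, 33 mm below the cabinet's top. The bar is 12 mm thick, 94 mm long (72 mm below to 22 mm above this point) and its centre line is 28 mm in front of the panel, which allows pinching it from above across cabinet y. Moves with the panel. Axes as the cabinet.
- scoop: Steel sweets scoop, 167 mm long, about 0.14 kg, left lying on its flat belly on the closed lid of the clear caramel bin (lid 114 mm above the counter). Origin on its underside, 30 mm below scoop_grip, same axes. Its open bowl (59 mm wide, 36 mm high) lies at x -25 to -89 mm; centre of mass at about x -38 mm.
- tea_tin: Bystander: round tea tin, 58 mm across, 72 mm high, on the counter right of the caramel bin. Origin: centre of its underside.
- ring_cake: Bystander: ring cake in a clear wrapper, 90 x 94 x 24 mm, on the counter behind the caramel bin. Origin: centre of its underside.
- butter_bar: Bystander: wrapped butter pastry, 57 x 101 x 25 mm, on the counter in front of the cabinet. Origin: centre of its underside.

How it is judged:
By the outcome, as a careful person would: the job done as asked, in the order asked, and still so for the second after the job is handed in, with the robot touching nothing.
It also fails if it takes over 70 s, if anything falls off the work surface, if the arm or the gripper's body presses on something with over 40 N, if the wrist force passes 120 N, or if a joint passes its speed limit or range.

ROBOT

A 6-joint arm with a two-finger parallel gripper is mounted at the origin on a cart in front of the work surface, level with it; the furniture and walls round the work are solid. World frame = base frame: x ahead of the robot, y to its left, z up, the work surface at z = 0. Lengths are in m, angles in rad, forces in N, time in s.
With the tool pointing down it reaches from about 0.2 to 0.875 m from the base axis. Payload 3.4 kg.
Tool frame: the origin (TCP) lies between the finger pads; the fingertips stand 25 mm ahead of it and the grasp point (between the pads) lies 6 mm ahead of it (r.nose_length is the z of the fingertips in the tool frame, in m); z points along the fingers, y is the line along which they close (so a half turn about z gives the same grasp; the last joint's range is limited). The gripper opens to 94 mm and grips with 3 to 60 N. Pads are 16 mm wide; open, the fingers measure 119 mm over their backs; the gripper's body (75 mm by 177 mm) begins 78 mm behind the grasp point.
Start: joints at [1.061, 0.276, 1.505, -0, 1.361, -0.121], TCP at [0.218, 0.532, 0.23] pointing down, gripper open.
Joint ranges: [-2.89, 2.89], [-0.75, 2.08], [0.22, 2.7], [-1.18, 4.32], [0.11, 2.71], [-2.7, 2.7]. Speed limits (rad/s): [2.57, 2.57, 3.14, 3.14, 3.14, 3.14].

INTERFACE

Orientations are given as a unit quaternion [w, x, y, z].
In Python, from plant import r, gripper_to, inverse_kinematics, vision, models, telemetry gives the robot as it stands. Calls block until the motion is done:
- r.move_to(position, orientation): joint-space move of the TCP to a pose.
- r.move_l(position, rot=None, vel=0.15, guard=None): straight line of the TCP; rot=None keeps the orientation; vel is the mean speed in m/s. With guard (N) it stops when the force on the tool has changed by that much, and returns True; else False.
- r.movej(angles): joint-space move.
- gripper_to(opening, f_grip=None): finger opening in m; f_grip is the grip in N (None keeps the last); returns when the fingers have stopped.
- r.hold(seconds).
- inverse_kinematics(position, orientation): joint angles nearest the present ones, or None.
- vision.snapshot(name): name is "scene" or "top" or "wrist"; returns the picture (480x640x3 uint8, red, green, blue); there is no depth.
- vision.get_calibration(name): a dict with "fx", "fy", "cx", "cy" (pixels), "position" and "orientation" of the camera in the world. Camera axes: x right, y down, z forward; pixel columns grow to the right and rows downward; lengths in m; the calibration is good to about 2 mm. The wrist camera is an equidistant fisheye: a pixel r from the principal point sees the ray r / f radians off the axis. A picture is of the moment at which its call begins: read the wrist's pose just before it. get_calibration takes no time and is no camera call; for the wrist camera it gives the pose at the moment of the call.
A pose or a line that the arm cannot do raises r.PlanningError and nothing moves.
- r.sign_off(): hands the job in; it is judged then, once.
Trained networks look in the newest picture that a camera, given by its name, has taken for a name from the list of things; names that differ only in an ending like _2 or _b are one class to them, and where a whole thing is asked for, a point or a joint stands for the part that bears it (a point fixed in the world has none). Each returns a list of dicts, best first, with "score" (0 to 1); they miss things now and then, are a little off and sometimes report something else, mostly with a low value. They report only what shows in the picture. A call takes as long as a camera call.
- models.boxes_of(thing, camera): "at" ([x, y, z] in m, in world coordinates, good to about 4 mm: the middle of the surface that is visible of it).
- models.regions_of(thing, camera): "pixels" (480x640 bool, what is visible of it).
- models.mark_of(thing, camera): "at" ([x, y, z] in m, in world coordinates, good to about 4 mm: a listed point, or the origin of a listed thing).
Readings, each from a call of its own:
- telemetry.current_t(): time.
- telemetry.current_joints(): joint angles.
- telemetry.current_dq(): joint speeds.
- telemetry.current_joint_efforts(): joint torques, N m.
- telemetry.current_ee_pos(): TCP position.
- telemetry.current_tool_rot(): TCP orientation.
- telemetry.current_wrist_force(): force on the tool from outside, world axes, zero at the start.
- telemetry.current_torque(): the same for the moment, N m.
- telemetry.current_opening(): finger opening in m.
- telemetry.current_finger_force(): force on a finger pad.
Only numpy, scipy, OpenCV 4.12 (cv2) and the standard library are available. Lean on these libraries where they do the work, as an engineer would, in place of code of your own. Each camera call takes 0.05 s, during which the arm holds its last target. There are 200 camera calls.

## Working session

There is one attempt and no reset: what is moved stays moved. The work goes in short steps, each a Python script; the robot and the scene stay as the last script left them, time stands still between calls to the robot, and variables do not carry over. Pictures are saved under pics/ and viewed, at most 13 in all, crops included, and the job is handed in when it is done.

```bash
ls; mkdir -p pics; python3 - <<'E'
from plant import r, vision, models, telemetry
import cv2, numpy as np
for c in ("scene","top"):
    im=vision.snapshot(c); cv2.imwrite(f"pics/{c}0.png",im[:,:,::-1])
    k=vision.get_calibration(c); print(c,{a:np.round(b,4) for a,b in k.items()})
    for t in ("scoop_grip","scoop_eye","cabinet","hook_bend","hook_tip","panel_pull","scoop","frame","tea_tin","ring_cake","butter_bar"):
        m=models.mark_of(t,c); print(t,[(np.round(x["at"],4).tolist(),round(x["score"],2)) for x in m[:2]])
print(telemetry.current_t(), telemetry.current_ee_pos(), telemetry.current_tool_rot(), r.nose_length)
E
```

```text
pics
scene {'fx': np.float64(468.466), 'fy': np.float64(468.466), 'cx': np.float64(319.4913), 'cy': np.float64(248.2456), 'position': array([-0.2805, -0.139 ,  0.7636]), 'orientation': array([-0.3198,  0.6639, -0.6067,  0.2983])}
scoop_grip [([0.4525, 0.0625, 0.1426], 0.6)]
scoop_eye [([0.5011, 0.0988, 0.1456], 0.92), ([0.4528, 0.0589, 0.1127], 0.32)]
cabinet [([0.5485, -0.2279, 0.0019], 0.97), ([0.4273, -0.2442, 0.0007], 0.56)]
hook_bend []
hook_tip []
panel_pull [([0.4588, -0.2425, 0.2584], 0.88)]
scoop [([0.456, 0.0587, 0.1114], 0.73)]
frame [([0.5515, -0.2269, 0.0], 0.71)]
tea_tin [([0.4022, -0.1439, -0.0002], 0.68), ([0.4564, 0.0609, 0.144], 0.48)]
ring_cake [([0.5717, 0.013, 0.0015], 0.82), ([0.5518, -0.2279, 0.0022], 0.41)]
butter_bar [([0.428, -0.2428, 0.0014], 0.78), ([0.5484, -0.2272, 0.0018], 0.64)]
top {'fx': np.float64(468.2225), 'fy': np.float64(468.2225), 'cx': np.float64(321.862), 'cy': np.float64(241.0705), 'position': array([-0.0196, -0.2536,  0.8296]), 'orientation': array([-0.26  ,  0.7628, -0.5593,  0.1944])}
scoop_grip [([0.4539, 0.0558, 0.1402], 0.6)]
scoop_eye []
cabinet [([0.5497, -0.2227, -0.0025], 0.62)]
hook_bend [([0.4984, 0.0955, 0.1405], 0.23)]
hook_tip []
panel_pull [([0.4681, -0.2453, 0.262], 0.85)]
scoop [([0.4586, 0.0559, 0.1152], 0.95)]
frame [([0.5538, -0.2292, 0.0029], 0.76)]
tea_tin [([0.3966, -0.1445, 0.0018], 0.83)]
ring_cake [([0.5699, 0.0126, -0.0001], 0.71), ([0.455, 0.0559, 0.1134], 0.26)]
butter_bar [([0.4259, -0.2426, 0.0009], 0.76)]
1.2 [0.21797724 0.53210885 0.23049927] [1.84623566e-05 1.93149111e-01 9.81169414e-01 5.03053297e-05] 0.025
```

View pics/scene0.png

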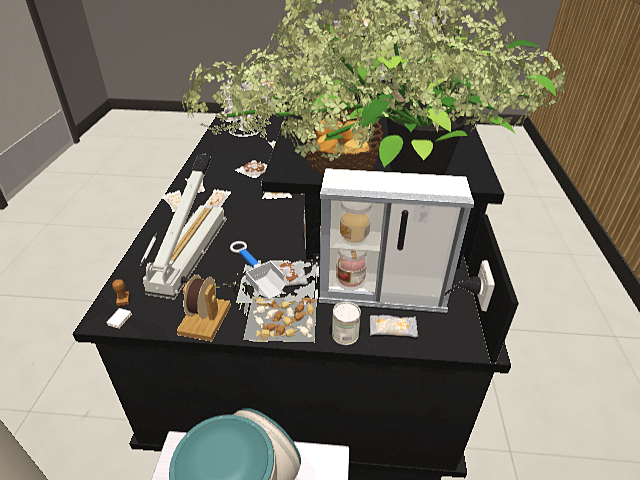

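View pics/top0.png

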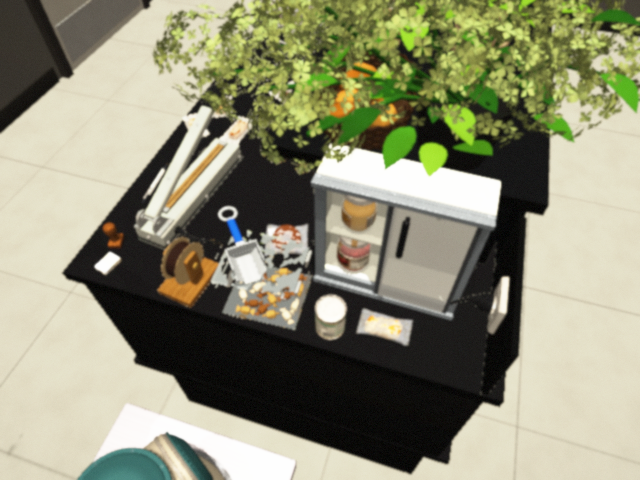

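The scene view shows the cabinet at px (320–472, 170–308) with its pull at (403,230). The scoop lies at (239–280, 246–290), with the eye at upper left. In the top view the cabinet is at (315–500, 150–315) and the scoop eye at (228,213). Next I'll zoom in on the cabinet corners and segment the blue handle.

```bash
cat > h.py <<'E'
import numpy as np, cv2
from scipy.spatial.transform import Rotation as R
from scipy.optimize import least_squares
from plant import r, gripper_to, inverse_kinematics, vision, models, telemetry
def Rq(q): return R.from_quat(np.roll(q,-1))
def qR(m): return np.roll(R.from_matrix(m).as_quat(),1)
def proj(P,k):
    p=Rq(k["orientation"]).inv().apply(np.atleast_2d(P)-k["position"])
    return np.c_[k["fx"]*p[:,0]/p[:,2]+k["cx"],k["fy"]*p[:,1]/p[:,2]+k["cy"]]
def onplane(uv,k,z):
    uv=np.atleast_2d(uv); d=np.c_[(uv[:,0]-k["cx"])/k["fx"],(uv[:,1]-k["cy"])/k["fy"],np.ones(len(uv))]
    d=Rq(k["orientation"]).apply(d); return k["position"]+d*((z-k["position"][2])/d[:,2])[:,None]
E
python3 - <<'E'
from h import *
out=[]
for c,(x0,y0) in (("scene",(300,160)),("top",(305,145))):
    im=cv2.imread(f"pics/{c}0.png"); k=vision.get_calibration(c)
    out.append(cv2.resize(im[y0:y0+180,x0:x0+200],(400*2//2,360),interpolation=cv2.INTER_CUBIC))
    hsv=cv2.cvtColor(im,cv2.COLOR_BGR2HSV)
    m=cv2.inRange(hsv,(100,150,60),(125,255,255)); n,l,s,ce=cv2.connectedComponentsWithStats(m)
    for i in range(1,n):
        if s[i,4]>40:
            v,u=np.nonzero(l==i); P=onplane(np.c_[u,v],k,.148)[:,:2]
            w,V=np.linalg.eigh(np.cov((P-P.mean(0)).T)); a=V[:,1]; t=(P-P.mean(0))@a
            print(c,ce[i],s[i,4],P.mean(0),np.degrees(np.arctan2(a[1],a[0])),np.ptp(t))
cv2.imwrite("pics/crop.png",np.hstack(out))
E
```

```text
scene [248.19727891 257.11564626] 147 [0.45745057 0.06821131] -140.78588547252716 0.0593401924618361
top [234.19138756 229.63636364] 209 [0.46384943 0.06627223] -138.06099581725758 0.05407583412690957
```

View pics/crop.png

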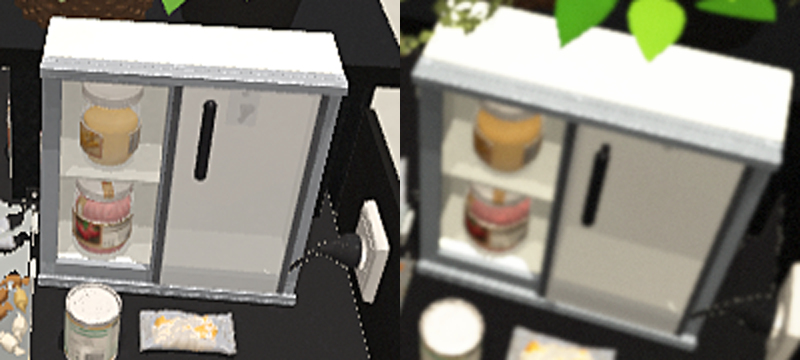

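The zoomed crop shows clean cabinet edges and bar ends, so I'll fit the cabinet pose from these corners.

```bash
cat > fit.py <<'E'
from h import *
C=lambda x,y,z:[x/1e3,y/1e3,z/1e3]
L=[C(-64,148,295),C(-64,-142,295),C(38,148,295),C(38,-142,295),C(-64,148,4),C(-64,-142,4)]
px={"scene":[(321.5,193),(473,201),(325.5,169),(469,177.5),(319,305),(448,312.5)],
    "top":[(312,176),(498,221),(324,151),(501.5,181),(314,281),(448.5,316.5)]}
bar={"scene":[(405,211),(401.5,249)],"top":[(406.5,218.5),(400,256.5)]}
K={c:vision.get_calibration(c) for c in px}
def f(p,full=False):
    Rz=R.from_euler("z",p[2]); o=np.r_[p[:2],0]; e=[]
    for c in px:
        s=p[5:7] if c=="scene" else p[7:9]
        W=Rz.apply(np.array(L))+o; B=Rz.apply(np.array([[p[3],p[4],.284],[p[3],p[4],.190]]))+o
        e+=[(proj(W,K[c])-px[c]+s).ravel(),(proj(B,K[c])-bar[c]+s).ravel()]
    return np.r_[np.concatenate(e)/1.5,(p[0]-.5505)/.004,(p[1]+.2265)/.004,(p[3]+.085)/.005,p[5:]/1.0]
s=least_squares(f,[.55,-.226,0,-.085,-.015,0,0,0,0],loss="soft_l1")
p=s.x; print(np.round(p,4),"yaw deg",np.degrees(p[2])); print(np.round(f(p)*1.5,1))
Rz=R.from_euler("z",p[2]); print("pull",Rz.apply([p[3],p[4],.262])+[p[0],p[1],0],"hook",Rz.apply([.012,-.063,.205])+[p[0],p[1],0])
E
python3 fit.py
```

```text
[ 5.5120e-01 -2.2790e-01  1.4000e-03 -8.6000e-02 -1.3600e-02 -1.1490e-01
  1.8069e+00  2.6430e-01 -4.3500e-01] yaw deg 0.07883899076128201
[-0.3  1.2  2.5  1.1 -0.3 -0.4 -2.3 -2.1  0.8 -1.7 -0.1 -0.7  1.4 -1.2
 -0.9  0.5 -0.7  5.8 -2.   2.7  5.6 -9.2 -0.5 -3.3 -0.9 -0.1  3.7  1.5
  0.7  0.9 -1.1 -1.   0.3 -0.5 -0.3 -0.2  2.7  0.4 -0.7]
pull [ 0.46527095 -0.24155419  0.262     ] hook [ 0.56331741 -0.2908576   0.205     ]
```

```bash
sed -i 's/e+=\[(proj(W,K\[c\])-px\[c\]+s).ravel()/e+=[(proj(W,K[c])-px[c]+s)[[0,2,3,4,5] if c=="top" else slice(None)].ravel()/' fit.py; python3 fit.py
cat >> h.py <<'E'
O=np.array([.5512,-.2279,0]); YAW=0.0
def cab(p): return R.from_euler("z",YAW).apply(p)+O
def tool(z,y):
    z=np.array(z,float);y=np.array(y,float); return qR(np.c_[np.cross(y,z),y,z])
def down(yaw,s=1): return tool([0,0,-1],[-s*np.sin(yaw),s*np.cos(yaw),0])
def hang(E,s=1,pitch=np.radians(12),d=.006):
    """TCP pose with the held scoop's eye at cabinet point E"""
    u=np.array([np.sin(pitch),0,np.cos(pitch)]); t=np.array([np.cos(pitch),0,-np.sin(pitch)])
    Z=R.from_euler("z",YAW); return cab(np.array(E)-.06*u-(d+.006)*t), tool(Z.apply(t),Z.apply([0,s,0]))
E
python3 - <<'E'
from h import *
sy=np.radians(40)
for s in (1,-1):
    for n,(p,q) in {"pull":(cab([-.086,-.0136,.272]),down(YAW,s)),"pullopen":(cab([-.086,.1214,.272]),down(YAW,s)),
      "scoop":(np.array([.456,.061,.156]),down(sy,s)),"lift":(np.array([.40,0,.38]),down(sy,s)),"pre":hang([-.12,-.063,.231],s),"in":hang([.011,-.063,.196],s)}.items():
        j=inverse_kinematics(p,q); print(s,n,np.round(p,3),None if j is None else np.round(j,2))
E
```

```text
[ 0.55   -0.2276 -0.0118 -0.0846 -0.0149  0.0284  1.5863  0.1559 -0.1521] yaw deg -0.6765267371203818
[-0.8  0.7  2.3  1.8 -0.1 -0.7 -1.8 -1.5  0.5 -2.2 -0.3 -0.   1.5 -1.4
 -0.8  0.3 -1.3  5.6  5.8 -9.1 -0.6 -1.7 -1.5 -0.2  2.8  3.   0.5  1.2
 -1.3 -0.7 -0.2 -0.4  0.1  0.   2.4  0.2 -0.2]
pull [ 0.46520119 -0.24151262  0.262     ] hook [ 0.5612595  -0.29071094  0.205     ]
1 pull [ 0.465 -0.242  0.272] [-0.61  0.18  1.54 -0.    1.43 -2.18]
1 pullopen [ 0.465 -0.106  0.272] [-0.37  0.1   1.62 -0.    1.41 -1.94]
1 scoop [0.456 0.061 0.156] [-0.02  0.16  1.86 -0.    1.12 -2.29]
1 lift [0.4  0.   0.38] [-0.17 -0.05  1.53 -0.    1.67 -2.44]
1 pre [ 0.407 -0.291  0.175] [-1.64  0.55  2.55  1.49  1.36  1.62]
1 in [ 0.538 -0.291  0.14 ] [-1.22  0.65  2.46  1.91  1.35  1.61]
-1 pull [ 0.465 -0.242  0.272] [-0.61  0.18  1.54 -0.    1.43  0.96]
-1 pullopen [ 0.465 -0.106  0.272] [-0.37  0.1   1.62 -0.    1.41  1.2 ]
-1 scoop [0.456 0.061 0.156] [-0.02  0.16  1.86 -0.    1.12  0.85]
-1 lift [0.4  0.   0.38] [-0.17 -0.05  1.53 -0.    1.67  0.7 ]
-1 pre [ 0.407 -0.291  0.175] [-1.64  0.55  2.55  1.49  1.36 -1.53]
-1 in [ 0.538 -0.291  0.14 ] [-1.22  0.65  2.46  1.91  1.35 -1.54]
```

```bash
sed -i 's/^O=.*/O=np.array([.5505,-.2277,0]); YAW=-0.005/' h.py; cat > fk.py <<'E'
from h import *
def basis(j):
    M=np.eye(3); B=[]
    for a,ax in zip(j,"zyyzyz"):
        M=M@R.from_euler(ax,a).as_matrix(); B.append(M.copy())
    return B
def samples():
    S=[(telemetry.current_joints(),telemetry.current_ee_pos(),telemetry.current_tool_rot())]
    g=np.random.default_rng(0)
    while len(S)<40:
        p=g.uniform([.3,-.35,.15],[.5,.2,.45]); q=(Rq(down(g.uniform(-1,1)))*R.from_rotvec(g.normal(0,.3,3))); q=np.roll(q.as_quat(),1)
        j=inverse_kinematics(p,q)
        if j is not None: S.append((j,p,q))
    return S
def fitfk():
    A=[];b=[];e=[]
    for j,p,q in samples():
        B=basis(j); A.append(np.c_[np.eye(3),np.hstack(B)]); b.append(p); e.append(B[-1].T@Rq(q).as_matrix())
    d=np.linalg.lstsq(np.vstack(A),np.concatenate(b),rcond=None)[0]
    return d.reshape(7,3),np.abs(np.vstack(A)@d-np.concatenate(b)).max(),e
if __name__=="__main__":
    d,err,e=fitfk(); print(np.round(d,3)); print(err); print(np.round(e[0],3),np.round(e[7],3)); np.save("d.npy",d)
E
python3 fk.py
```

```text
[[ 0.     0.     0.068]
 [ 0.     0.023  0.068]
 [-0.     0.023  0.63 ]
 [ 0.06   0.023  0.211]
 [-0.     0.     0.211]
 [-0.     0.     0.183]
 [ 0.     0.     0.183]]
7.216449660063518e-16
[[ 0. -1. -0.]
 [ 1.  0.  0.]
 [-0. -0.  1.]] [[ 0. -1. -0.]
 [ 1.  0. -0.]
 [ 0. -0.  1.]]
```

```bash
python3 - <<'E'
from h import *
q=down(YAW,-1); pl=np.array([-.0850,-.0143,.272])
gripper_to(.05,20)
r.move_to(cab(pl+[0,0,.07]),q)
# closer look at the pull with the wrist camera
vision.snapshot("wrist"); print([(np.round(x["at"],4),x["score"]) for x in models.mark_of("panel_pull","wrist")[:2]], cab([-.085,-.0143,.262]))
print(r.move_l(cab(pl),vel=.1,guard=8))
gripper_to(.0,8); print("open",telemetry.current_opening(),telemetry.current_wrist_force(),telemetry.current_t())
print(r.move_l(cab(pl+[0,.137,0]),vel=.1,guard=20), telemetry.current_wrist_force(),telemetry.current_ee_pos())
gripper_to(.05); r.move_l(cab(pl+[0,.135,.09]),vel=.2)
r.move_to([.42,-.13,.42],q)
for c in ("scene","wrist"):
    im=vision.snapshot(c); cv2.imwrite(f"pics/{c}1.png",im[:,:,::-1])
    for t in ("hook_bend","hook_tip","panel_pull","cabinet"): print(c,t,[(np.round(x["at"],4).tolist(),round(x["score"],2)) for x in models.mark_of(t,c)[:2]])
print(cab([.012,-.063,.205]),cab([-.014,-.063,.231]),telemetry.current_t())
E
```

```text
[(array([ 0.4629, -0.2387,  0.264 ]), 0.8)] [ 0.46542956 -0.24157482  0.262     ]
False
open 0.011615903329242354 [-0.07365088  0.94638015  1.54434299] 6.5333
False [  5.39865481 -15.96279519  -5.71865111] [ 0.46799911 -0.10957433  0.27210212]
scene hook_bend [([0.5591, -0.2934, 0.2055], 0.57)]
scene hook_tip [([0.5374, -0.2901, 0.2336], 0.91)]
scene panel_pull [([0.4638, -0.113, 0.257], 0.62)]
scene cabinet [([0.5507, -0.2277, 0.0015], 0.64)]
wrist hook_bend []
wrist hook_tip []
wrist panel_pull []
wrist cabinet []
[ 0.56218485 -0.29075921  0.205     ] [ 0.53618518 -0.29062921  0.231     ] 10.3
```

View pics/scene1.png

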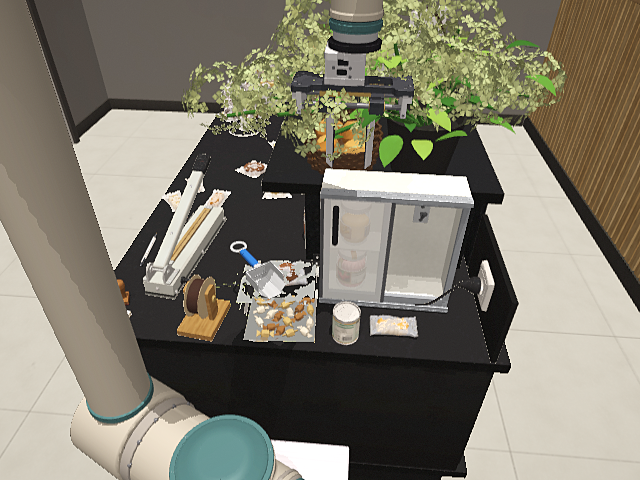

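View pics/wrist1.png

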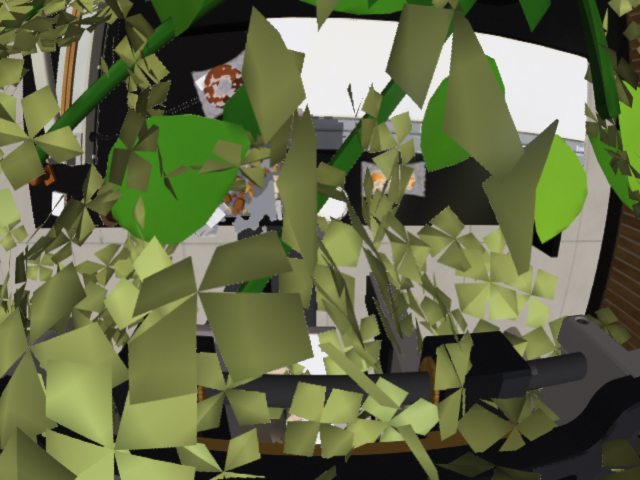

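The panel is fully left, with its pull at (335,225) and right strip at (385,255). The bay is clear, and the hook at (420,212) agrees with my fit. The wrist view is blocked by foliage at that height. Next I'll grasp the scoop, taking a wrist look on the way.

```bash
python3 - <<'E'
from h import *
sy=np.radians(40); g=np.array([.453,.060,.144])
gripper_to(.06)
r.move_to(g+[0,0,.13],down(sy,-1))
im=vision.snapshot("wrist"); cv2.imwrite("pics/wrist2.png",im[:,:,::-1])
G=models.mark_of("scoop_grip","wrist")[:1]; E=models.mark_of("scoop_eye","wrist")[:1]; S=models.mark_of("scoop","wrist")[:1]
print([(np.round(x["at"],4),x["score"]) for x in G+E+S], telemetry.current_t())
k=vision.get_calibration("wrist")
m=cv2.inRange(cv2.cvtColor(im,cv2.COLOR_RGB2HSV),(100,150,60),(125,255,255)); n,l,s,ce=cv2.connectedComponentsWithStats(m)
for i in range(1,n):
    if s[i,4]>150:
        v,u=np.nonzero(l==i); x=np.c_[u-k["cx"],v-k["cy"]]/k["fx"]; t=np.linalg.norm(x,axis=1)
        D=Rq(k["orientation"]).apply(np.c_[x*(np.sin(t)/t)[:,None],np.cos(t)])
        P=(k["position"]+D*((.150-k["position"][2])/D[:,2])[:,None])[:,:2]
        w,V=np.linalg.eigh(np.cov((P-P.mean(0)).T)); a=V[:,1]
        print(ce[i],s[i,4],P.mean(0),"deg",np.degrees(np.arctan2(a[1],a[0])),"len",np.ptp((P-P.mean(0))@a),"wid",np.ptp((P-P.mean(0))@V[:,0]))
E
```

```text
[(array([0.4514, 0.0625, 0.1443]), 0.72), (array([0.4959, 0.0958, 0.1444]), 0.76), (array([0.4555, 0.0631, 0.11  ]), 0.73)] 11.8583
[318.27381845 220.89722431] 1333 [0.46290332 0.06687865] deg -139.29322370849704 len 0.05937728642869443 wid 0.014431009461233279
```

View pics/wrist2.png

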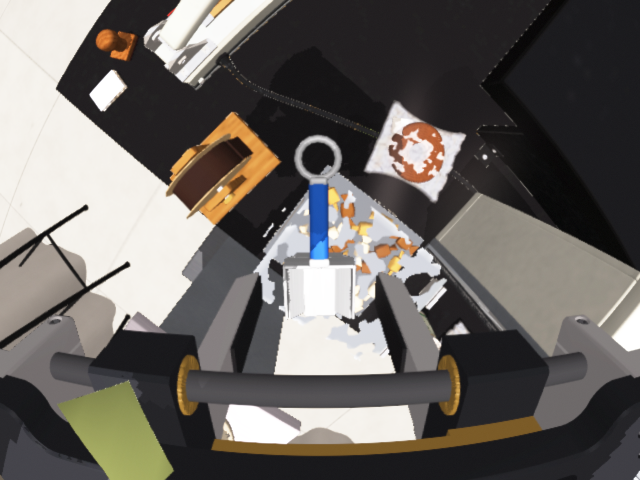

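The wrist view shows the handle at px (318,180–262) between the fingers, with the eye at (318,158), so it's aligned. Now I'll grasp it, lift, and check the joint path with FK.

```bash
python3 - <<'E'
from h import *
from fk import basis
d=np.load("d.npy"); sy=np.radians(40.7); g=np.array([.4518,.0589,.144])
def pts(j):
    B=basis(j); p=d[0]; P=[p]
    for i in range(6): p=p+B[i]@d[i+1]; P.append(p)
    T=B[5]@np.array([[0,-1,0],[1,0,0],[0,0,1.]]); return P,T
q=down(sy,-1)
r.move_l(g+[0,0,.05],q,vel=.15); print(r.move_l(g+[0,0,.012],vel=.08,guard=6), telemetry.current_ee_pos())
gripper_to(0,25); print("opening",telemetry.current_opening(),telemetry.current_finger_force())
r.move_l(g+[-.05,-.06,.20],vel=.2); print("opening",telemetry.current_opening(),telemetry.current_wrist_force(),telemetry.current_t())
j0=np.array(telemetry.current_joints()); j1=np.array(inverse_kinematics(*hang([-.13,-.064,.231],-1)))
print(np.round(j0,2),np.round(j1,2))
for a in np.linspace(0,1,9):
    P,T=pts(j0+a*(j1-j0)); tip=P[6]
    # scoop: x axis = -T x? scoop y=-tool y, z=-tool z -> x = y cross z = tool y cross tool z = tool x
    gp=tip+.012*T[:,2]; print(round(a,2),"tcp",np.round(tip,2),"toolz",np.round(T[:,2],2),"eye",np.round(gp+.078*T[:,0],2),"bowl",np.round(gp-.089*T[:,0],2),"elb",np.round(P[2],2),"wr",np.round(P[4],2))
E
```

```text
False [0.45221224 0.05892197 0.15637355]
opening 0.014736788629877286 24.942617118358612
opening 0.01459804233959749 [-0.31670024 -0.02970934 -2.02912282] 15.1
[-0.18 -0.04  1.6   0.    1.58  0.68] [-1.68  0.55  2.56  1.46  1.37 -1.54]
0.0 tcp [ 0.4  -0.    0.34] toolz [-0.  0. -1.] eye [0.46 0.05 0.33] bowl [ 0.33 -0.06  0.33] elb [-0.02  0.05  0.77] wr [ 0.4  -0.    0.71]
0.12 tcp [ 0.39 -0.    0.27] toolz [-0.09  0.23 -0.97] eye [0.44 0.05 0.27] bowl [ 0.32 -0.06  0.25] elb [0.04 0.04 0.77] wr [ 0.42 -0.09  0.63]
0.25 tcp [ 0.38 -0.    0.23] toolz [-0.07  0.46 -0.88] eye [0.44 0.06 0.24] bowl [ 0.32 -0.05  0.19] elb [0.08 0.   0.76] wr [ 0.41 -0.17  0.55]
0.38 tcp [ 0.39 -0.    0.2 ] toolz [ 0.05  0.65 -0.75] eye [0.44 0.05 0.23] bowl [ 0.33 -0.04  0.15] elb [ 0.11 -0.04  0.76] wr [ 0.37 -0.24  0.48]
0.5 tcp [ 0.41 -0.02  0.19] toolz [ 0.27  0.75 -0.6 ] eye [0.46 0.02 0.24] bowl [ 0.35 -0.04  0.12] elb [ 0.13 -0.1   0.75] wr [ 0.31 -0.29  0.41]
0.62 tcp [ 0.43 -0.06  0.19] toolz [ 0.52  0.73 -0.45] eye [ 0.47 -0.04  0.25] bowl [ 0.39 -0.07  0.11] elb [ 0.13 -0.16  0.73] wr [ 0.24 -0.33  0.35]
0.75 tcp [ 0.44 -0.12  0.19] toolz [ 0.75  0.57 -0.32] eye [ 0.48 -0.11  0.26] bowl [ 0.41 -0.12  0.1 ] elb [ 0.11 -0.23  0.72] wr [ 0.16 -0.33  0.31]
0.88 tcp [ 0.43 -0.2   0.19] toolz [ 0.92  0.31 -0.24] eye [ 0.46 -0.2   0.26] bowl [ 0.42 -0.2   0.1 ] elb [ 0.07 -0.28  0.7 ] wr [ 0.1  -0.32  0.27]
1.0 tcp [ 0.4  -0.29  0.17] toolz [ 0.98 -0.   -0.21] eye [ 0.42 -0.29  0.25] bowl [ 0.39 -0.29  0.09] elb [ 0.01 -0.33  0.67] wr [ 0.04 -0.29  0.25]
```

```bash
cat > path.py <<'E'
from h import *
from fk import basis
d=np.load("d.npy")
def pts(j):
    B=basis(j); p=d[0]; P=[p]
    for i in range(6): p=p+B[i]@d[i+1]; P.append(p)
    return P,B[5]@np.array([[0,-1,0],[1,0,0],[0,0,1.]])
# held scoop + gripper body corners in the tool frame (scoop x = tool x, y = -tool y, z = -tool z)
CL=np.array([[x,y,z] for x in(.078,-.089) for y in(-.03,.03) for z in(.006,.042)]+[[x,y,z] for x in(-.04,.04) for y in(-.09,.09) for z in(-.072,-.2)])
def report(js,n=5):
    for A,B in zip(js[:-1],js[1:]):
        for a in np.linspace(0,1,n):
            P,T=pts(A+a*(B-A)); Q=P[6]+CL@T.T
            print(round(a,2),"tcp",np.round(P[6],2),"z",np.round(T[:,2],2),"max x",np.round(Q[:8,0].max(),2),np.round(Q[8:,0].max(),2),"min z",np.round(Q[:8,2].min(),2),np.round(Q[8:,2].min(),2),"y",np.round([Q[:,1].min(),Q[:,1].max()],2),"elb",np.round(P[2],2),"wr",np.round(P[4],2))
E
python3 - <<'E'
from path import *
j0=np.array(telemetry.current_joints()); j1=np.array(inverse_kinematics(*hang([-.13,-.064,.231],-1)))
w=j0+.5*(j1-j0); w[0]=-1.6; w[1]-=.1; np.save("w.npy",w); np.save("j1.npy",j1)
w0=j0.copy(); w0[0]=-.75; np.save("w0.npy",w0)
report([j0,w0,w,j1])
E
```

```text
0.0 tcp [ 0.4  -0.    0.34] z [-0.  0. -1.] max x 0.48 0.49 min z 0.3 0.41 y [-0.1   0.09] elb [-0.02  0.05  0.77] wr [ 0.4  -0.    0.71]
0.25 tcp [ 0.4  -0.06  0.34] z [-0.  0. -1.] max x 0.48 0.48 min z 0.3 0.41 y [-0.16  0.04] elb [-0.01  0.05  0.77] wr [ 0.4  -0.06  0.71]
0.5 tcp [ 0.38 -0.11  0.34] z [-0.  0. -1.] max x 0.47 0.46 min z 0.3 0.41 y [-0.21 -0.02] elb [-0.    0.05  0.77] wr [ 0.39 -0.11  0.71]
0.75 tcp [ 0.36 -0.17  0.34] z [-0.  0. -1.] max x 0.45 0.43 min z 0.3 0.41 y [-0.27 -0.07] elb [0.01 0.05 0.77] wr [ 0.36 -0.17  0.71]
1.0 tcp [ 0.34 -0.22  0.34] z [-0.  0. -1.] max x 0.42 0.39 min z 0.3 0.41 y [-0.31 -0.12] elb [0.01 0.05 0.77] wr [ 0.34 -0.22  0.71]
0.0 tcp [ 0.34 -0.22  0.34] z [-0.  0. -1.] max x 0.42 0.39 min z 0.3 0.41 y [-0.31 -0.12] elb [0.01 0.05 0.77] wr [ 0.34 -0.22  0.71]
0.25 tcp [ 0.32 -0.22  0.28] z [ 0.07  0.22 -0.97] max x 0.4 0.37 min z 0.23 0.33 y [-0.35 -0.14] elb [0.04 0.02 0.77] wr [ 0.29 -0.3   0.64]
0.5 tcp [ 0.31 -0.22  0.24] z [ 0.23  0.38 -0.9 ] max x 0.4 0.35 min z 0.17 0.27 y [-0.38 -0.16] elb [ 0.06 -0.02  0.77] wr [ 0.22 -0.36 
[... 319 characters left out ...]
.22] z [ 0.67  0.36 -0.64] max x 0.39 0.3 min z 0.12 0.21 y [-0.42 -0.2 ] elb [ 0.04 -0.1   0.76] wr [ 0.06 -0.39  0.45]
0.25 tcp [ 0.34 -0.25  0.21] z [ 0.8   0.35 -0.48] max x 0.43 0.33 min z 0.1 0.19 y [-0.41 -0.19] elb [ 0.04 -0.16  0.75] wr [ 0.05 -0.38  0.38]
0.5 tcp [ 0.37 -0.26  0.2 ] z [ 0.9   0.27 -0.34] max x 0.45 0.35 min z 0.1 0.18 y [-0.4  -0.19] elb [ 0.03 -0.22  0.73] wr [ 0.05 -0.36  0.33]
0.75 tcp [ 0.39 -0.27  0.19] z [ 0.96  0.15 -0.24] max x 0.46 0.34 min z 0.09 0.17 y [-0.39 -0.19] elb [ 0.02 -0.28  0.7 ] wr [ 0.04 -0.33  0.28]
1.0 tcp [ 0.4  -0.29  0.17] z [ 0.98 -0.   -0.21] max x 0.45 0.33 min z 0.08 0.15 y [-0.38 -0.2 ] elb [ 0.01 -0.33  0.67] wr [ 0.04 -0.29  0.25]
```

```bash
python3 - <<'E'
from path import *
for n in ("w0","w","j1"): r.movej(np.load(n+".npy"))
print(telemetry.current_t(),telemetry.current_opening(),telemetry.current_wrist_force(),telemetry.current_ee_pos())
P,T=pts(np.array(telemetry.current_joints())); print("eye by fk",P[6]+.012*T[:,2]+.06*T[:,0])
for c in ("scene","top"):
    im=vision.snapshot(c); cv2.imwrite(f"pics/{c}3.png",im[:,:,::-1])
    for t in ("hook_tip","scoop_eye","scoop_grip"): print(c,t,[(np.round(x["at"],4).tolist(),round(x["score"],2)) for x in models.mark_of(t,c)[:2]])
im=np.hstack([cv2.resize(cv2.imread(f"pics/{c}3.png")[130:330,300:500],(400,400),interpolation=cv2.INTER_CUBIC) for c in ("scene","top")]); cv2.imwrite("pics/c3.png",im)
E
```

```text
18.075 0.014777605394976523 [ 0.06381933  0.6524147  -0.62967689] [ 0.39647898 -0.29102324  0.17489828]
eye by fk [ 0.42071518 -0.29095767  0.23108193]
scene hook_tip []
scene scoop_eye []
scene scoop_grip [([0.4077, -0.2882, 0.1733], 0.79)]
top hook_tip [([0.535, -0.2922, 0.234], 0.72)]
top scoop_eye []
top scoop_grip []
```

View pics/c3.png

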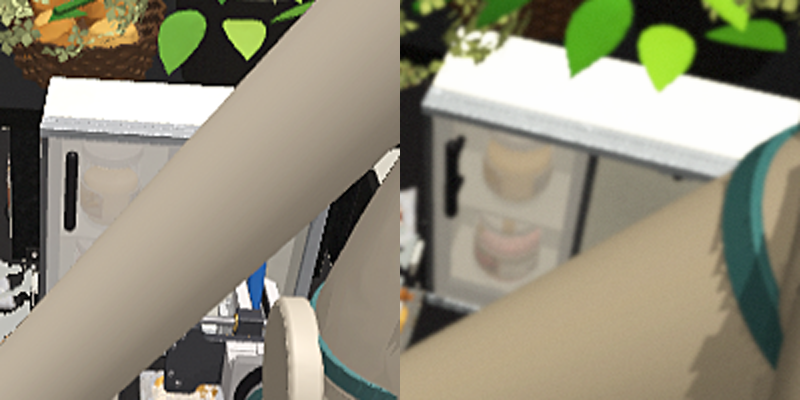

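The arm blocks both fixed cameras, though the grip mark agrees with FK. I'll check the eye with the wrist camera and then go in guarded.

```bash
python3 - <<'E'
from path import *
P0=lambda E: hang(E,-1)
def eye():
    P,T=pts(np.array(telemetry.current_joints())); return P[6]+.012*T[:,2]+.06*T[:,0]
def look(tag):
    im=vision.snapshot("wrist"); cv2.imwrite(f"pics/{tag}.png",im[:,:,::-1])
    for t in ("scoop_eye","scoop_grip","hook_tip","hook_bend"): print(tag,t,[(np.round(x["at"],4).tolist(),round(x["score"],2)) for x in models.mark_of(t,"wrist")[:2]])
    print("fk eye",np.round(eye(),4))
look("wa")
p,q=P0([-.045,-.063,.232]); print(r.move_l(p,q,vel=.12,guard=5)); look("wb"); print(telemetry.current_t())
E
```

```text
wa scoop_eye [([0.4643, -0.108, 0.2655], 0.63)]
wa scoop_grip [([0.4066, -0.2859, 0.1745], 0.85), ([0.5708, 0.0121, 0.0052], 0.74)]
wa hook_tip [([0.531, -0.2928, 0.2297], 0.81)]
wa hook_bend [([0.5622, -0.2869, 0.2068], 0.7)]
fk eye [ 0.4201 -0.2911  0.231 ]
False
wb scoop_eye []
wb scoop_grip [([0.4919, -0.2879, 0.1764], 0.7), ([0.5329, -0.2891, 0.2277], 0.7)]
wb hook_tip [([0.5328, -0.294, 0.231], 0.79)]
wb hook_bend [([0.5624, -0.2895, 0.2057], 0.76)]
fk eye [ 0.5047 -0.291   0.2319]
19.8333
```

View pics/wb.png

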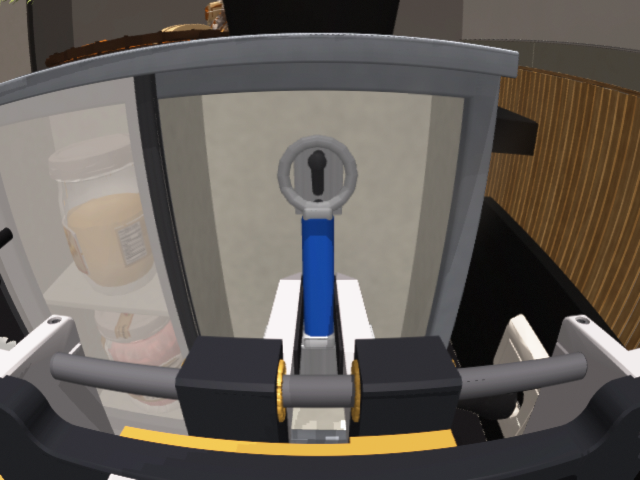

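The wrist view shows the ring at px (317,172) centred around the hook tip at (317,160), clear of the frame on all sides. I'll thread it now.

```bash
python3 - <<'E'
from path import *
F=telemetry.current_wrist_force
for E,v,g in (([-.012,-.063,.232],.06,5),([.009,-.063,.209],.04,5),([.010,-.063,.193],.03,3)):
    p,q=hang(E,-1); f0=np.array(F()); print(r.move_l(p,q,vel=v,guard=g), np.round(np.array(F())-f0,2), np.round(np.array(telemetry.current_ee_pos())-p,4))
im=vision.snapshot("wrist"); cv2.imwrite("pics/wc.png",im[:,:,::-1]); print(telemetry.current_t())
E
```

```text
False [0.24 0.46 0.23] [ 0.0001  0.0003 -0.    ]
False [-0.58  0.43  0.12] [0.     0.0001 0.    ]
True [ 0.91 -0.08  4.24] [ 0.0002 -0.0002  0.0011]
22.025
```

View pics/wc.png

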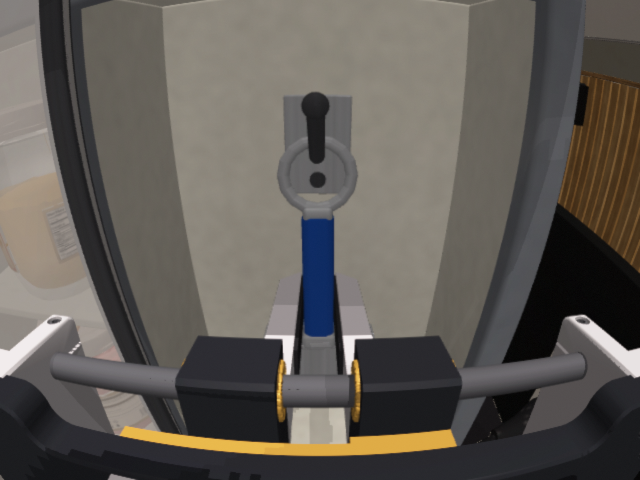

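The hook wire passes through the ring, with the ball tip at (315,103) in front of it and the ring's top resting on the wire. Now release, back out and look.

```bash
python3 - <<'E'
from path import *
p=np.array(telemetry.current_ee_pos()); r.move_l(p+[0,0,.0012],vel=.02)
gripper_to(.045); r.hold(.3)
t=Rq(telemetry.current_tool_rot()).apply([0,0,1])
print(r.move_l(np.array(telemetry.current_ee_pos())-.145*t,vel=.1,guard=6), telemetry.current_wrist_force())
im=vision.snapshot("wrist"); cv2.imwrite("pics/wd.png",im[:,:,::-1])
for n in ("w","w0"): r.movej(np.load(n+".npy"))
im=vision.snapshot("scene"); cv2.imwrite("pics/scene4.png",im[:,:,::-1])
print([(np.round(x["at"],4).tolist(),round(x["score"],2)) for x in models.mark_of("panel_pull","scene")[:2]],telemetry.current_t())
a=cv2.imread("pics/wd.png")[0:400,100:500]; b=cv2.resize(im[160:340,300:480,::-1],(400,400))
cv2.imwrite("pics/c4.png",np.hstack([a,b]))
E
```

```text
False [-0.04168052 -0.04249654 -0.00209614]
[([0.4637, -0.1127, 0.2601], 0.91), ([0.5631, -0.2907, 0.1943], 0.55)] 27.075
```

View pics/c4.png

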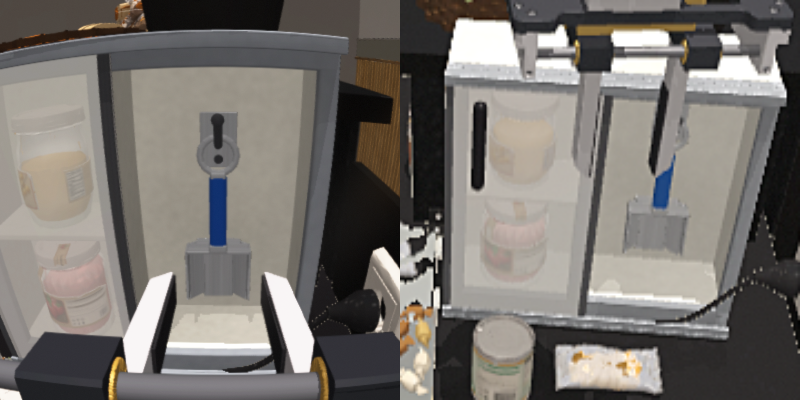

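The scoop hangs freely on the hook, upright at crop (218,155–295). The goods are undisturbed. Now shut the panel.

```bash
python3 - <<'E'
from path import *
q=down(YAW,-1); b=np.array([.4660,-.1110,.272])
r.move_to(b+[0,0,.09],q)
print(r.move_l(b,vel=.12,guard=8)); gripper_to(0,8); print(telemetry.current_opening())
dy=.137; e=R.from_euler("z",YAW).apply([0,-dy,0])
print(r.move_l(b+e,vel=.07,guard=20),telemetry.current_wrist_force(),telemetry.current_ee_pos())
gripper_to(.05); r.move_l(np.array(telemetry.current_ee_pos())+[0,0,.09],vel=.2)
r.move_to([.34,.0,.40],q); r.hold(.5)
for c in ("scene","top"):
    im=vision.snapshot(c); cv2.imwrite(f"pics/{c}5.png",im[:,:,::-1])
    print([(np.round(x["at"],4).tolist(),round(x["score"],2)) for x in models.mark_of("panel_pull",c)[:2]],telemetry.current_t())
a=[cv2.resize(cv2.imread(f"pics/{f}.png")[160:320,310:480],(400,400),interpolation=cv2.INTER_CUBIC) for f in ("scene0","scene5")]
cv2.imwrite("pics/c5.png",np.hstack(a))
E
```

```text
False
0.011550713005032444
False [-4.36648074  9.32750106  7.73412489] [ 0.46349101 -0.24547662  0.27202257]
[([0.46, -0.2455, 0.2611], 0.56), ([0.4002, -0.1386, -0.0033], 0.31)] 34.4583
[([0.4666, -0.248, 0.2638], 0.6)] 34.5583
```

View pics/c5.png

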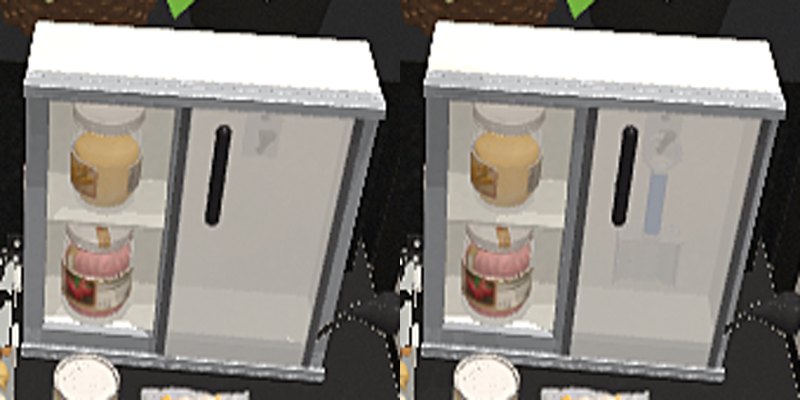

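The panel is now against its stop: 9 N at the end against 1.5 N of friction, and the bar sits about 4 mm further right than at the start. The scoop is visible hanging behind it, so I'm handing in.

```bash
python3 -c "
from plant import r
print(r.sign_off())"
```

```text
the job is handed in; nothing more can be done
None
```

The scoop hangs by its eye on the hook with the handle up, the panel is slid shut over it, the goods on the counter were left where they were, and the job was handed in at about 35 s; no frame contact was seen in the pictures or forces.

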